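Open a combination lockbox of reference vials

TASK

Unlock the sample lockbox with its cranked dial: turn the dial counter-clockwise (seen from above) past the red mark once and stop on red the second time it comes up; then clockwise past the blue mark once and stop on blue the second time; then slowly counter-clockwise until you feel the dial catch, less than half a turn on and at no mark - do not force it past the catch, or it locks again. Then slide the lid fully open by its grip and let go, leaving the other things on the bench undisturbed.

Things in the scene. Friction and masses are not known exactly. Their poses are not given: they have to be found in the camera images.
- lockbox: Grey steel box screwed to the worktop, 130 (x) x 260 (y) x 52 mm high; origin on the worktop under its middle (the box reaches 135 mm to -y and 125 mm to +y), z up. The -y half is the lock block with the dial on top, the +y half the vial compartment under the sliding lid. The box never moves.
- dial_axis (a point): centre of the dial, 70 mm to the box's -y from its origin, 55 mm up; vertical axis. Dark disc of 45 mm radius, top 62.5 mm up, in a bezel of 59 mm radius. The catch: a spring bolt drops into the wheels and holds the dial against about 12 N more at the knob; pushed past, it jumps out and the lid locks; turning back finds it again. After a wrong combination there is no catch.
- dial (a joint): dial angle, rad, unlimited, grows counter-clockwise seen from above, not wrapped. Pointer: the white line on the disc; the crank knob stands on it. At 0 the pointer points to the box's -x; red is at 2.00, blue at 0.25 (plus whole turns). Starts between -1.9 and 1.3. Takes 2 to 5 N at the knob. Two hidden wheels are picked up only after nearly a turn in each direction, hence the passes.
- crank_grip (a point): grip point of the crank knob: upright black cylinder, 17 mm diameter, 30 mm off the dial axis on the pointer line, from 63 to 102 mm above the worktop; this point is on its axis, 89 mm above the worktop. The knob spins freely on its pin, so a gripper that holds it can go round the circle without turning.
- red_mark (a point): middle of the red mark on the bezel, 52.5 mm from the dial axis, 56 mm above the worktop. Stop the pointer within 0.1 rad of the mark; after running past it, go on counter-clockwise one more full turn (turning back does not undo it).
- blue_mark (a point): middle of the blue mark on the bezel, 52.5 mm from the dial axis, 56 mm above the worktop. Stop the pointer within 0.1 rad of it; after running past it, start again with red. Going on counter-clockwise from blue, the catch comes after 1.1 to 2.7 rad, different each time (see dial_axis).
- lid (a joint): travel of the flat aluminium lid in m: 0 shut, 0.085 fully open; it slides along the box's +y, away from the dial, against about 2 N of friction, and is held shut by the bolt until the lock is open. It stays where it is left.
- lid_grip (a point): grip point of the lid's black upright fin, 40 mm (box x) x 14 mm (box y), from 57 to 94 mm above the worktop; this point is in its middle, 82 mm above the worktop and, with the lid shut, exactly 130 mm along the box's +y from the dial axis. Pinch across the 14 mm.
- dropper_bottle: white squeeze bottle with nozzle, 70 mm diameter, 192 mm high, origin at its foot; bystander
- reagent_bottle: clear stoppered bottle, 60 mm diameter, 149 mm high, origin at its foot; bystander
- film_roll: white film roll standing on end, 62 mm diameter, 50 mm high, origin at its foot; bystander
- filter_a: blue syringe filter, 28 mm diameter, 16 mm high, origin at its foot; bystander
- filter_b: blue syringe filter, 28 mm diameter, 16 mm high, origin at its foot; bystander

How it is judged (in metres and radians):
At the end, for the whole second after the job is handed in: The lid stands open by at least 77 of its 85 mm, at rest and released (value of joint lid above 0.077 m and velocity of joint lid below 0.01 m/s); the robot touches nothing.
It fails at once if a bystander was moved by more than 20 mm (distance of any of dropper_bottle, reagent_bottle, film_roll, filter_a, filter_b from where it was at the start of the episode above 0.02 m).
It also fails if it takes over 72 s, if anything falls off the work surface, if the arm or the gripper's body presses on something with over 40 N, if the wrist force passes 120 N, or if a joint passes its speed limit or range.

ROBOT

A 7-joint arm with a two-finger parallel gripper is mounted at the origin on a cart in front of the work surface, level with it; the furniture and walls round the work are solid. World frame = base frame: x ahead of the robot, y to its left, z up, the work surface at z = 0. Lengths are in m, angles in degrees, forces in N, time in s.
With the tool pointing down it reaches from about 0.425 to 0.925 m from the base axis. Payload 6.8 kg.
Tool frame: the origin (TCP) lies between the finger pads; the fingertips stand 22 mm ahead of it and the grasp point (between the pads) lies 3 mm ahead of it; z points along the fingers, y is the line along which they close (so a half turn about z gives the same grasp; the last joint's range is limited). The gripper opens to 88 mm and grips with 3 to 60 N. Pads are 20 mm wide; open, the fingers measure 115 mm over their backs; the gripper's body (75 mm by 178 mm) begins 61 mm behind the grasp point.
Start: joints at [-69.735, 27.33, 1.283, 89.118, -0.659, 63.558, -4.761], TCP at [0.301, 0.604, 0.245] pointing down, gripper open.
Joint ranges: [-169.35, 169.35], [-19.33, 120.38], [-80.79, 83.38], [13.8, 139.57], [-78.32, 258.32], [9.67, 109.79], [-169.56, 169.56]. Speed limits (degrees/s): [136.94, 136.94, 180, 180, 180, 180, 180].

INTERFACE

Orientations are given as [roll, pitch, yaw] about the fixed x, y, z axes, in that order (R = Rz(yaw) Ry(pitch) Rx(roll)).
In Python, from plant import arm, viewer, finder gives the robot as it stands.
- The arm moves only by the tool arm_command, never from a script. Its argument "moves" is text: rows parted by semicolons, each of 7 numbers parted by spaces: the shift along the tool's x, y, z in mm, then the turn, a rotation vector about the tool's x, y, z in rad, then the closure, from -1 (fully open) to 1 (shut). In form: tx ty tz rx ry rz gripper; .... A call has 1 to 10 rows; each row shifts and turns the commanded pose from where the row before left it, along the tool's axes as they then stand; what a row does not reach is not made up. A row lasts 1/10 s, in which the tool goes at most 50 mm and 8.59 degrees, less where a joint would pass 70% of its speed; a pose out of reach is approached as far as the arm can. A call with a gripper value outside its range is refused whole. The fingers move at their own pace and stop on an object; "newtons" is the grip in N (left out, the last holds). Time passes only in rows, so rows that do not move let the fingers close. It gives the time, the measured TCP pose, the force, the opening and the grip force at its end, in the units of the state.
- arm.state(): the state, without advancing time (a new reading comes with each control period).
- viewer.capture(name): name is "side" or "top"; returns the picture (400x640x3 uint8, red, green, blue); there is no depth.
- viewer.get_calibration(name): a dict with "fov_y" (degrees; the focal length in pixels is half the picture's height over the tangent of half this angle, whatever the lens; pixels are square), "cx", "cy" (the principal point, pixels), "cam_to_world" (4x4, takes a point from camera to world coordinates). Camera axes: x right, y up, looking along -z (the intrinsics and any distortion apply to the point x, -y, -z); pixel columns grow to the right and rows downward; lengths in m; the calibration is good to about 2 mm. A picture is of the moment at which its call begins. get_calibration takes no time and is no camera call.
- arm.finish_job(): hands the job in; it is judged then, once.
Trained networks look in the newest picture that a camera, given by its name, has taken for a name from the list of things; names that differ only in an ending like _2 or _b are one class to them, and where a whole thing is asked for, a point or a joint stands for the part that bears it (a point fixed in the world has none). Each returns a list of dicts, best first, with "confidence" (0 to 1); they miss things now and then, are a little off and sometimes report something else, mostly with a low value. They report only what shows in the picture. A call takes as long as a camera call.
- finder.recognise(camera, name): "pixel" ([row, column] in pixels, amid what is visible of it).
The state is a dict: "time": time; "q": joint angles; "qd": joint speeds; "joint_efforts": joint torques, N m; "position": TCP position; "orientation": TCP orientation; "wrist_force": force on the tool from outside, world axes, zero at the start; "moment": the same for the moment, N m; "gripper_width": finger opening in m; "grasp_force": force on a finger pad.
Only numpy, scipy, OpenCV 4.12 (cv2) and the standard library are available. Lean on these libraries where they do the work, as an engineer would, in place of code of your own. Each camera call takes 0.05 s, during which the arm holds its last target. There are 200 camera calls.

## Working session

There is one attempt and no reset: what is moved stays moved. The work goes in short steps, Python scripts to look and compute and a tool call to move; the robot and the scene stay as the last step left them, time stands still between calls to the robot, and variables do not carry over. Pictures are saved under pics/ and viewed, at most 10 in all, crops included, and the job is handed in when it is done.

Besides the shell and the picture viewer there is one more tool, called after "Call:" as name(argument=value, ...) on one line, values as JSON. arm_command: Moves the arm, as the interface text tells. Its arguments: {"type":"object","properties":{"moves":{"type":"string"},"newtons":{"type":"number"}},"required":["moves"]}

```bash
mkdir -p pics; ls
python3 - <<'E'
from plant import arm, viewer, finder
import cv2,numpy as np
s=arm.state(); print({k:np.round(v,3) for k,v in s.items()})
for c in("top","side"):
    im=viewer.capture(c); cv2.imwrite(f"pics/{c}0.png",im[:,:,::-1])
    k=viewer.get_calibration(c); print(c,k)
    for n in("crank_grip","lid_grip","red_mark","blue_mark","dial_axis","lockbox","dropper_bottle","reagent_bottle","film_roll","filter_a"):
        print(n,[(np.round(d["pixel"],1).tolist(),round(d["confidence"],2)) for d in finder.recognise(c,n)[:3]])
print(arm.state()["time"])
E
```

```text
pics
{'time': np.float64(0.0), 'q': array([-69.734,  27.376,   1.281,  89.176,  -0.658,  63.558,  -4.763]), 'qd': array([ 0.055, -0.049, -0.001,  0.02 , -0.102,  0.156,  0.04 ]), 'joint_efforts': array([-0.0000e+00, -5.8286e+01,  1.5340e+00, -2.7260e+01, -5.4000e-02,
        1.7000e-02,  0.0000e+00]), 'position': array([0.301, 0.604, 0.244]), 'orientation': array([-1.79897e+02,  8.00000e-03,  1.53539e+02]), 'wrist_force': array([-0.516, -0.049, -0.076]), 'moment': array([-0.006,  0.026, -0.032]), 'grasp_force': np.float64(0.0), 'gripper_width': np.float64(0.088)}
top {'fov_y': 46.24156608508493, 'cx': 317.4778463524967, 'cy': 199.39668615804518, 'cam_to_world': array([[-0.02624245,  0.99706902, -0.07186587,  0.35993009],
       [-0.99964053, -0.02656899, -0.00359143,  0.03264455],
       [-0.00549031,  0.07174579,  0.99740784,  1.66586527],
       [ 0.        ,  0.        ,  0.        ,  1.        ]])}
crank_grip [([159.6, 428.2], 0.6), ([231.8, 417.6], 0.19)]
lid_grip []
red_mark [([183.7, 361.7], 0.75)]
blue_mark [([178.7, 364.5], 0.75)]
dial_axis [([180.4, 363.6], 0.84)]
lockbox [
[... 227 characters left out ...]
65, 'cx': 321.8062785694395, 'cy': 200.87249481681135, 'cam_to_world': array([[ 0.9668468 ,  0.15304231, -0.2044146 ,  0.2184538 ],
       [-0.25485824,  0.52830952, -0.80989896, -0.9747125 ],
       [-0.01595463,  0.83514496,  0.54979846,  0.76128221],
       [ 0.        ,  0.        ,  0.        ,  1.        ]])}
crank_grip [([240.3, 352.6], 0.68)]
lid_grip [([220.6, 358.7], 0.76)]
red_mark [([305.7, 426.7], 0.58)]
blue_mark [([248.1, 362.5], 0.77)]
dial_axis [([246.8, 361.9], 0.88)]
lockbox [([247.0, 363.6], 0.82)]
dropper_bottle [([133.9, 324.7], 0.56)]
reagent_bottle [([151.3, 301.0], 0.63)]
film_roll [([307.9, 425.9], 0.84)]
filter_a [([344.0, 332.2], 0.56), ([320.6, 307.1], 0.43)]
1.1
```

Run:
```python
import cv2,numpy as np
a=cv2.imread("pics/top0.png")[80:280,170:450]; b=cv2.imread("pics/side0.png")[100:375,220:480]
cv2.imwrite("pics/t1.png",cv2.resize(a,(784,560),interpolation=cv2.INTER_CUBIC))
cv2.imwrite("pics/s1.png",cv2.resize(b,None,fx=2.15,fy=2.15,interpolation=cv2.INTER_CUBIC))
```

```text
(no output)
```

View pics/t1.png

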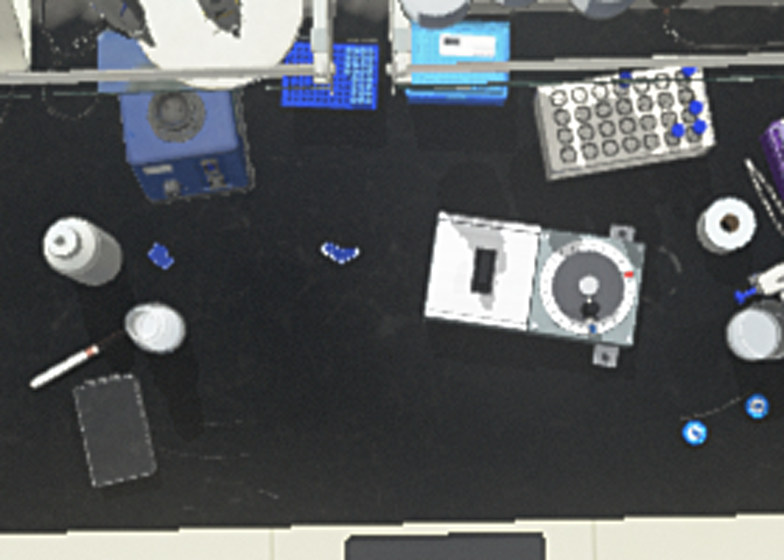

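View pics/s1.png

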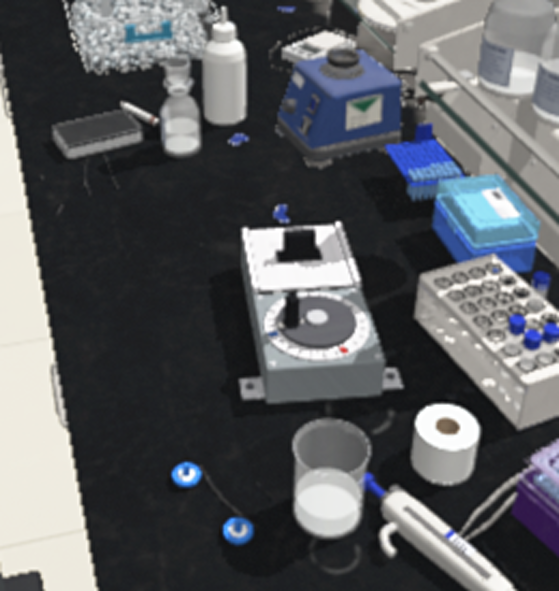

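The top crop shows the dial hub at about (row 182, col 380), the fin at (176, 342), the red mark at (178, 394), the blue mark at (197, 381) and the knob near blue. The side crop agrees: hub (247, 367), fin top (208, 359), knob top (237, 356). The box's +y points roughly along world +y.

```bash
cat > h.py <<'E'
from plant import viewer
import numpy as np
def hit(cam,row,col,z):
    k=viewer.get_calibration(cam); f=200/np.tan(np.radians(k["fov_y"]/2)); T=k["cam_to_world"]
    d=T[:3,:3]@np.array([(col-k["cx"])/f,-(row-k["cy"])/f,-1]); o=T[:3,3]
    return o+d*(z-o[2])/d[2]
E
python3 - <<'E'
from h import *
P={"hub":(.0635,(182.1,380.4),(247.4,367.4)),"fin":(.094,(176.4,342.5),(208.4,359)),"red":(.056,(178.2,394.3),(262.8,379.5)),"blue":(.056,(197.1,381.4),(254.9,346.5)),"knob":(.102,(190,380.7),(236.7,355.8)),
"film":(.05,(160.0,429.6),(295,427)),"beakr":(.0,(199,439),(0,0)),
"c_fa":(.016,(234.5,418),(320.6,307)),"c_fb":(.016,(225,440),(346,331))}
for n,(z,t,s) in P.items(): print(n,hit("top",*t,z).round(4),hit("side",*s,z).round(4))
p={n:(hit("top",*t,z)+hit("side",*s,z))/2 for n,(z,t,s) in P.items()}
ax=p["hub"];v=p["fin"]-ax;print("fin dist",np.hypot(*v[:2]),"yaw of box",np.degrees(np.arctan2(v[1],v[0]))-90)
for n in("red","blue","knob"):
    w=p[n]-ax;print(n,np.hypot(*w[:2]),np.degrees(np.arctan2(w[1],w[0])))
E
```

```text
hub [ 0.5292 -0.1793  0.0635] [ 0.5316 -0.1751  0.0635]
fin [ 0.5487 -0.0482  0.094 ] [ 0.5505 -0.0532  0.094 ]
red [ 0.5422 -0.2287  0.056 ] [ 0.5431 -0.2276  0.056 ]
blue [ 0.478  -0.1819  0.056 ] [ 0.4775 -0.1795  0.056 ]
knob [ 0.4985 -0.1742  0.102 ] [ 0.5014 -0.1743  0.102 ]
film [ 0.6032 -0.3546  0.05  ] [ 0.6069 -0.3473  0.05  ]
beakr [ 0.4698 -0.394   0.    ] [-1.6501  4.5553  0.    ]
c_fa [ 0.346  -0.3107  0.016 ] [ 0.3467 -0.3175  0.016 ]
c_fb [ 0.3772 -0.3893  0.016 ] [ 0.3781 -0.3951  0.016 ]
fin dist 0.12795611346732874 yaw of box -8.644764892788203
red 0.052444836592664745 -76.47066642295279
blue 0.05275604932900493 -176.2144241188697
knob 0.030578740701482313 174.5265337464244
```

```bash
cat > fit.py <<'E'
from h import *
import cv2
from scipy.optimize import least_squares
def proj(cam,p):
    k=viewer.get_calibration(cam); f=200/np.tan(np.radians(k["fov_y"]/2)); T=k["cam_to_world"]
    c=T[:3,:3].T@(np.asarray(p)-T[:3,3]); return np.array([k["cy"]-f*c[1]/-c[2],k["cx"]+f*c[0]/-c[2]])
def blob(cam,colour,c,r=8):
    im=cv2.imread(f"pics/{cam}0.png").astype(float); b,g,rr=cv2.split(im)
    w=np.clip((rr-np.maximum(b,g) if colour=="red" else b-np.maximum(rr,g))-25,0,None)
    R,C=np.mgrid[:400,:640]; w*=(np.hypot(R-c[0],C-c[1])<r)
    return np.array([(w*R).sum(),(w*C).sum()])/w.sum()
obs=[]
for cam,h,f,r,b in(("top",(182.1,380.4),(176.4,342.5),(178.2,394.3),(197.1,381.4)),("side",(247.4,367.4),(208.4,359),(262.8,379.5),(254.9,346.5))):
    r2,b2=blob(cam,"red",r),blob(cam,"blue",b); print(cam,r2,b2)
    obs+=[(cam,"hub",h,.5),(cam,"fin",f,.7),(cam,"red",r2,1),(cam,"blue",b2,1)]
def model(x,n):
    a=np.radians(x[2]); ax=np.array([x[0],x[1]])
    u=lambda t:np.array([np.cos(a+np.pi+t),np.sin(a+np.pi+t)])
    return {"hub":[*ax,.0645],"fin":[*(ax+.13*u(-np.pi/2)),.094],"red":[*(ax+.0525*u(2)),.056],"blue":[*(ax+.0525*u(.25)),.056]}[n]
res=lambda x:np.concatenate([w*(proj(c,model(x,n))+x[3+2*(c=="side"):5+2*(c=="side")]-np.array(o)) for c,n,o,w in obs]+[x[3:]*.7])
s=least_squares(res,[.53,-.178,-9,0,0,0,0]); print(s.x.round(4)); print(s.fun.round(2)); print("fin",model(s.x,"fin"))
E
python3 fit.py
```

```text
top [177.51118211 394.11501597] [197.08208955 381.31343284]
side [262.30945122 379.40853659] [254.83962264 346.78301887]
[ 0.53   -0.1761 -9.3472  0.0226  0.2852 -0.0104  0.0323]
[-0.11 -0.3  -0.48  0.12  0.26 -0.11  0.12  0.03  0.03 -0.21 -0.81 -0.28
  0.2   0.3   0.36 -0.01  0.02  0.2  -0.01  0.02]
fin [np.float64(0.5511552997160521), np.float64(-0.047863048430514143), 0.094]
```

Call:
arm_command(moves="0 0 0 0 0 -0.1 -1;0 0 0 0 0 -0.1 -1;0 0 0 0 0 -0.1 -1;-30 -46 0 0 0 0 -1;-30 -46 0 0 0 0 -1;-30 -46 0 0 0 0 -1;-30 -46 0 0 0 0 -1;-30 -46 0 0 0 0 -1;-30 -46 0 0 0 0 -1;-30 -46 0 0 0 0 -1", newtons=25)

```text
time: 2.1
position: [0.4428, 0.2823, 0.245]
orientation: [180.0, 0.0, 170.7]
wrist_force: [0.5, 0.3, -0.7]
gripper_width: 0.0881
grasp_force: 0.0
```

```bash
cat > g.py <<'E'
from h import *
from plant import arm
import sys
def to(x,y,z=None):
    s=arm.state(); p=s["position"]; yaw=np.radians(s["orientation"][2])
    d=np.array([x,y])-p[:2]
    print("t",s["time"],"pos",p.round(4),"ori",s["orientation"].round(2),"F",s["wrist_force"].round(1))
    print("go tool mm",(1e3*np.array([d@[np.cos(yaw),np.sin(yaw)],d@[np.sin(yaw),-np.cos(yaw)],0 if z is None else p[2]-z])).round(1))
if __name__=="__main__": to(*map(float,sys.argv[1:]))
E
python3 g.py .4995 -.1743 .092
```

```text
t 2.1 pos [0.4428 0.2823 0.245 ] ori [1.7996e+02 3.0000e-02 1.7073e+02] F [ 0.5  0.3 -0.7]
go tool mm [-129.5 -441.5  153. ]
```

Call:
arm_command(moves="-11 -46 0 0 0 0 -1;-11 -46 0 0 0 0 -1;-11 -46 0 0 0 0 -1;-11 -46 0 0 0 0 -1;-11 -46 0 0 0 0 -1;-11 -46 0 0 0 0 -1;-11 -46 0 0 0 0 -1;-11 -46 0 0 0 0 -1;-11 -30 0 0 0 0 -1;0 0 0 0 0 0 -1")

```text
time: 3.1
position: [0.4758, -0.1295, 0.2451]
orientation: [-179.9, 0.1, 170.3]
wrist_force: [0.9, 0.7, 0.7]
gripper_width: 0.0881
grasp_force: 0.0
```

```bash
python3 g.py .4995 -.1743 .092
```

```text
t 3.1 pos [ 0.4758 -0.1295  0.2451] ori [-1.7991e+02  9.0000e-02  1.7030e+02] F [0.9 0.7 0.7]
go tool mm [-30.9 -40.2 153.1]
```

Call:
arm_command(moves="-15 -20 20 0 0 0 -1;-15 -20 20 0 0 0 -1;0 0 30 0 0 0 -1;0 0 20 0 0 0 -1;0 0 0 0 0 0 -1;0 0 0 0 0 0 -1")

```text
time: 3.7
position: [0.4992, -0.1682, 0.155]
orientation: [180.0, -0.0, 170.8]
wrist_force: [0.0, -1.2, 0.4]
gripper_width: 0.0878
grasp_force: 0.0
```

```bash
python3 g.py .4995 -.1743 .092
python3 - <<'E'
from plant import viewer
import cv2
b=viewer.capture("side")[130:300,280:470,::-1]
cv2.imwrite("pics/s2.png",cv2.resize(b,None,fx=3.5,fy=3.5,interpolation=cv2.INTER_CUBIC))
E
```

```text
t 3.7 pos [ 0.4992 -0.1682  0.155 ] ori [ 1.7998e+02 -2.0000e-02  1.7077e+02] F [ 0.  -1.2  0.4]
go tool mm [-1.3 -6.  63. ]
```

View pics/s2.png

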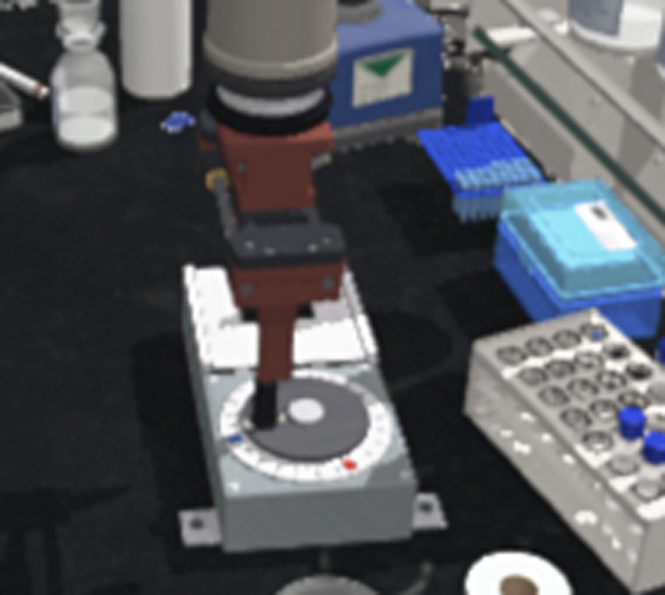

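The fingers hang above the knob (knob at about (265, 405) in the crop, near finger at (275, 340)), so I go down and grip.

Call:
arm_command(moves="-1 -6 15 0 0 0 -1;0 0 20 0 0 0 -1;0 0 18 0 0 0 -1;0 0 10 0 0 0 -1;0 0 0 0 0 0 0;0 0 0 0 0 0 1;0 0 0 0 0 0 1;0 0 0 0 0 0 1;0 0 0 0 0 0 1;0 0 0 0 0 0 1", newtons=25)

```text
time: 4.75
position: [0.4991, -0.1749, 0.0919]
orientation: [180.0, 0.0, 170.7]
wrist_force: [-0.6, 0.3, -0.3]
gripper_width: 0.0433
grasp_force: 0.0
```

```bash
python3 g.py .4995 -.1743 .092
```

```text
t 4.75 pos [ 0.4991 -0.1749  0.0919] ori [1.7999e+02 3.0000e-02 1.7073e+02] F [-0.6  0.3 -0.3]
go tool mm [-0.3  0.7 -0.1]
```

Call:
arm_command(moves="0 0 0 0 0 0 1;0 0 0 0 0 0 1;0 0 0 0 0 0 1;0 0 0 0 0 0 1;0 0 0 0 0 0 1;0 0 0 0 0 0 1;0 0 0 0 0 0 1")

```text
time: 5.45
position: [0.499, -0.1749, 0.0916]
orientation: [180.0, -0.0, 170.7]
wrist_force: [0.1, 0.8, -0.4]
gripper_width: 0.0164
grasp_force: 25.0
```

```bash
python3 g.py .4995 -.1743 .092
cat > arc.py <<'E'
# arc.py axx axy r th0 dth n : rows for the arc in dial angle (box yaw -9.5)
import numpy as np,sys
from plant import arm
ax,ay,r,t0,dt=map(float,sys.argv[1:6]); n=int(sys.argv[6]); yb=np.radians(-9.5)
yaw=np.radians(170.6)
t=t0+dt*np.arange(n+1); a=yb+np.pi+t; P=np.c_[ax+r*np.cos(a),ay+r*np.sin(a)]
D=np.diff(P,axis=0)*1e3; R=np.c_[D@[np.cos(yaw),np.sin(yaw)],D@[np.sin(yaw),-np.cos(yaw)]]
C=np.diff(np.vstack([[0,0],np.cumsum(R,0).round(1)]),axis=0)
print(";".join(f"{x:.1f} {y:.1f} 0 0 0 0 1" for x,y in C)); print("end",P[-1].round(4),t[-1])
E
python3 arc.py .530 -.177 .03 0.07 0.1 10
```

```text
t 5.45 pos [ 0.499  -0.1749  0.0916] ori [180.    -0.   170.73] F [ 0.1  0.8 -0.4]
go tool mm [-0.4  0.7 -0.4]
-0.4 -3.0 0 0 0 0 1;-0.6 -2.9 0 0 0 0 1;-0.9 -2.9 0 0 0 0 1;-1.3 -2.7 0 0 0 0 1;-1.4 -2.6 0 0 0 0 1;-1.8 -2.4 0 0 0 0 1;-2.0 -2.3 0 0 0 0 1;-2.1 -2.1 0 0 0 0 1;-2.4 -1.8 0 0 0 0 1;-2.6 -1.5 0 0 0 0 1
end [ 0.5115 -0.2006] 1.07
```

Call:
arm_command(moves="-0.4 -3.0 0 0 0 0 1;-0.6 -2.9 0 0 0 0 1;-0.9 -2.9 0 0 0 0 1;-1.3 -2.7 0 0 0 0 1;-1.4 -2.6 0 0 0 0 1;-1.8 -2.4 0 0 0 0 1;-2.0 -2.3 0 0 0 0 1;-2.1 -2.1 0 0 0 0 1;-2.4 -1.8 0 0 0 0 1;-2.6 -1.5 0 0 0 0 1")

```text
time: 6.45
position: [0.5116, -0.1993, 0.0916]
orientation: [179.9, 0.0, 170.8]
wrist_force: [3.3, 7.3, -2.4]
gripper_width: 0.016
grasp_force: 25.0
```

```bash
python3 g.py .5115 -.2006 .092;python3 arc.py .530 -.177 .03 1.07 0.15 10
```

```text
t 6.45 pos [ 0.5116 -0.1993  0.0916] ori [1.7986e+02 2.0000e-02 1.7083e+02] F [ 3.3  7.3 -2.4]
go tool mm [-0.1 -1.2 -0.4]
-4.1 -1.9 0 0 0 0 1;-4.3 -1.2 0 0 0 0 1;-4.5 -0.6 0 0 0 0 1;-4.5 0.1 0 0 0 0 1;-4.4 0.8 0 0 0 0 1;-4.3 1.4 0 0 0 0 1;-4.0 2.1 0 0 0 0 1;-3.6 2.6 0 0 0 0 1;-3.2 3.1 0 0 0 0 1;-2.8 3.6 0 0 0 0 1
end [ 0.5522 -0.1972] 2.5700000000000003
```

Call:
arm_command(moves="-4.1 -1.4 0 0 0 0 1;-4.3 -1.0 0 0 0 0 1;-4.5 -0.5 0 0 0 0 1;-4.5 0.1 0 0 0 0 1;-4.4 0.8 0 0 0 0 1;-4.3 1.4 0 0 0 0 1;-4.0 2.1 0 0 0 0 1;-3.6 2.6 0 0 0 0 1;-3.2 3.1 0 0 0 0 1;-2.8 3.6 0 0 0 0 1")

```text
time: 7.45
position: [0.5495, -0.1967, 0.0915]
orientation: [179.9, -0.2, 170.7]
wrist_force: [-5.0, 4.4, 4.4]
gripper_width: 0.0166
grasp_force: 25.0
```

```bash
python3 g.py .5522 -.1972 .092;python3 arc.py .530 -.177 .03 2.57 0.15 10
```

```text
t 7.45 pos [ 0.5495 -0.1967  0.0915] ori [179.95  -0.24 170.71] F [-5.   4.4  4.4]
go tool mm [-2.7 -0.1 -0.5]
-2.1 3.9 0 0 0 0 1;-1.6 4.3 0 0 0 0 1;-0.9 4.4 0 0 0 0 1;-0.2 4.5 0 0 0 0 1;0.5 4.4 0 0 0 0 1;1.1 4.4 0 0 0 0 1;1.7 4.1 0 0 0 0 1;2.4 3.9 0 0 0 0 1;2.9 3.4 0 0 0 0 1;3.4 3.0 0 0 0 0 1
end [ 0.5517 -0.1563] 4.07
```

```bash
cat > arc.py <<'E'
# arc.py x0 y0 th0 dth n : rows from commanded x0 y0 onto the arc in dial angle (box yaw -9.5)
import numpy as np,sys
x0,y0,t0,dt=map(float,sys.argv[1:5]); n=int(sys.argv[5]); yb=np.radians(-9.5)
ax,ay,r=.529,-.1749,.03
yaw=np.radians(170.7)
t=t0+dt*np.arange(1,n+1); a=yb+np.pi+t; P=np.vstack([[x0,y0],np.c_[ax+r*np.cos(a),ay+r*np.sin(a)]])
D=(P[1:]-P[0])*1e3; R=np.c_[D@[np.cos(yaw),np.sin(yaw)],D@[np.sin(yaw),-np.cos(yaw)]]
C=np.diff(np.vstack([[0,0],R.round(1)]),axis=0)
for k in range(0,n,10):
    print(";".join(f"{x:.1f} {y:.1f} 0 0 0 0 1" for x,y in C[k:k+10])); print("end",P[min(k+10,n)].round(4),t[min(k+9,n-1)].round(3))
E
python3 arc.py .5512 -.1972 2.52 .16 30; python3 arc.py .51 -.18 8.283 -.16 10
```

```text
-1.3 5.0 0 0 0 0 1;-1.8 4.4 0 0 0 0 1;-1.1 4.7 0 0 0 0 1;-0.3 4.8 0 0 0 0 1;0.5 4.7 0 0 0 0 1;1.2 4.7 0 0 0 0 1;1.9 4.4 0 0 0 0 1;2.6 4.0 0 0 0 0 1;3.2 3.5 0 0 0 0 1;3.8 3.0 0 0 0 0 1
end [ 0.5496 -0.1531] 4.12
4.1 2.4 0 0 0 0 1;4.5 1.7 0 0 0 0 1;4.7 0.9 0 0 0 0 1;4.8 0.2 0 0 0 0 1;4.8 -0.6 0 0 0 0 1;4.6 -1.3 0 0 0 0 1;4.3 -2.1 0 0 0 0 1;4.0 -2.7 0 0 0 0 1;3.4 -3.3 0 0 0 0 1;2.9 -3.9 0 0 0 0 1
end [ 0.5066 -0.1549] 5.72
2.3 -4.2 0 0 0 0 1;1.5 -4.6 0 0 0 0 1;0.8 -4.7 0 0 0 0 1;0.0 -4.8 0 0 0 0 1;-0.7 -4.7 0 0 0 0 1;-1.5 -4.6 0 0 0 0 1;-2.2 -4.2 0 0 0 0 1;-2.8 -3.9 0 0 0 0 1;-3.4 -3.4 0 0 0 0 1;-3.9 -2.8 0 0 0 0 1
end [ 0.5097 -0.1978] 7.32
-25.8 -20.8 0 0 0 0 1;4.7 -0.9 0 0 0 0 1;4.8 -0.2 0 0 0 0 1;4.8 0.7 0 0 0 0 1;4.5 1.4 0 0 0 0 1;4.4 2.1 0 0 0 0 1;3.9 2.8 0 0 0 0 1;3.4 3.3 0 0 0 0 1;2.8 3.9 0 0 0 0 1;2.2 4.2 0 0 0 0 1
end [ 0.4998 -0.1819] 6.683
```

Call:
arm_command(moves="-1.3 5.0 0 0 0 0 1;-1.8 4.4 0 0 0 0 1;-1.1 4.7 0 0 0 0 1;-0.3 4.8 0 0 0 0 1;0.5 4.7 0 0 0 0 1;1.2 4.7 0 0 0 0 1;1.9 4.4 0 0 0 0 1;2.6 4.0 0 0 0 0 1;3.2 3.5 0 0 0 0 1;3.8 3.0 0 0 0 0 1")

```text
time: 8.45
position: [0.5497, -0.1527, 0.0916]
orientation: [-180.0, 0.0, 170.7]
wrist_force: [0.7, -2.6, -2.1]
gripper_width: 0.017
grasp_force: 25.0
```

Call:
arm_command(moves="4.1 2.4 0 0 0 0 1;4.5 1.7 0 0 0 0 1;4.7 0.9 0 0 0 0 1;4.8 0.2 0 0 0 0 1;4.8 -0.6 0 0 0 0 1;4.6 -1.3 0 0 0 0 1;4.3 -2.1 0 0 0 0 1;4.0 -2.7 0 0 0 0 1;3.4 -3.3 0 0 0 0 1;2.9 -3.9 0 0 0 0 1")

```text
time: 9.45
position: [0.5065, -0.1545, 0.0917]
orientation: [180.0, -0.0, 170.8]
wrist_force: [4.2, 2.1, -4.8]
gripper_width: 0.0168
grasp_force: 25.0
```

Call:
arm_command(moves="2.3 -4.2 0 0 0 0 1;1.5 -4.6 0 0 0 0 1;0.8 -4.7 0 0 0 0 1;0.0 -4.8 0 0 0 0 1;-0.7 -4.7 0 0 0 0 1;-1.5 -4.6 0 0 0 0 1;-2.2 -4.2 0 0 0 0 1;-2.8 -3.9 0 0 0 0 1;-3.4 -3.4 0 0 0 0 1;-3.9 -2.8 0 0 0 0 1")

```text
time: 10.45
position: [0.5091, -0.1973, 0.0916]
orientation: [179.9, -0.1, 170.7]
wrist_force: [-0.2, 6.6, 2.8]
gripper_width: 0.0166
grasp_force: 25.0
```

```bash
cat > st.py <<'E'
from plant import arm
import numpy as np
s=arm.state(); d=s["position"][:2]-[.529,-.1749]; a=np.arctan2(d[1],d[0]); u=d/np.hypot(*d)
th=(a-np.pi+np.radians(9.5))%(2*np.pi)
F=s["wrist_force"][:2]; print(s["time"],s["position"].round(4),"r",np.hypot(*d).round(4),"th",th.round(3),"Ftan",(F@[-u[1],u[0]]).round(2),"Frad",(F@u).round(2))
E
python3 st.py; python3 arc.py .5097 -.1978 7.32 .1605 6
```

```text
10.45 [ 0.5091 -0.1973  0.0916] r 0.0299 th 1.01 Ftan -4.52 Frad -4.78
-4.3 -2.2 0 0 0 0 1;-4.6 -1.4 0 0 0 0 1;-4.8 -0.6 0 0 0 0 1;-4.8 0.1 0 0 0 0 1;-4.7 0.9 0 0 0 0 1;-4.5 1.6 0 0 0 0 1
end [ 0.5368 -0.2039] 8.283
```

Call:
arm_command(moves="-4.3 -2.2 0 0 0 0 1;-4.6 -1.4 0 0 0 0 1;-4.8 -0.6 0 0 0 0 1;-4.8 0.1 0 0 0 0 1;-4.7 0.9 0 0 0 0 1;-2.3 0.7 0 0 0 0 1;-1.6 0.6 0 0 0 0 1;0 0 0 0 0 0 1;0 0 0 0 0 0 1")

```text
time: 11.35
position: [0.5342, -0.2042, 0.0915]
orientation: [180.0, -0.2, 170.7]
wrist_force: [-3.7, 4.5, 4.6]
gripper_width: 0.0166
grasp_force: 25.0
```

```bash
python3 st.py
python3 - <<'E'
from plant import viewer
import cv2
b=viewer.capture("side")[215:280,325:405,::-1]
cv2.imwrite("pics/s3.png",cv2.resize(b,None,fx=9,fy=9,interpolation=cv2.INTER_CUBIC))
E
```

```text
11.35 [ 0.5342 -0.2042  0.0915] r 0.0298 th 1.913 Ftan -2.89 Frad -5.07
```

View pics/s3.png

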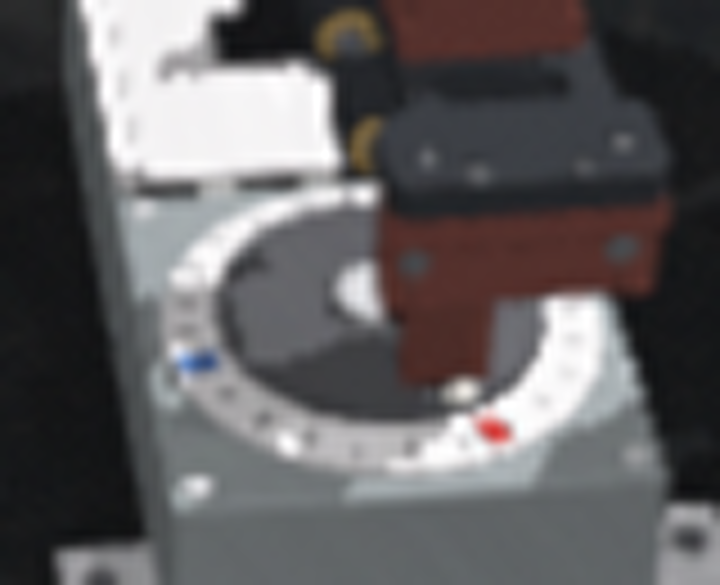

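Run:
```python
from h import *
ax=np.array([.529,-.1749])
for n,r,c,z in(("ptr",390,461,.0625),("red",430,494,.056),("blue",362,197,.056)):
    p=hit("side",215+r/9-.45,325+c/9-.45,z)[:2]; d=p-ax; print(n,p.round(4),np.hypot(*d).round(4),((np.arctan2(d[1],d[0])-np.pi+np.radians(9.5))%6.2832).round(3))
```

```text
ptr [ 0.5379 -0.2158] 0.0419 1.951
red [ 0.5436 -0.226 ] 0.0531 2.014
blue [ 0.4775 -0.179 ] 0.0516 0.245
```

Pointer end is at crop (461, 390) and red at (494, 430): about 0.06–0.09 rad to go. I nudge it on.

Call:
arm_command(moves="-2.2 1.2 0 0 0 0 1;0 0 0 0 0 0 1;0 0 0 0 0 0 1")

```text
time: 11.7
position: [0.5364, -0.2038, 0.0915]
orientation: [180.0, -0.2, 170.7]
wrist_force: [-2.8, 4.4, 5.2]
gripper_width: 0.0163
grasp_force: 25.0
```

```bash
python3 st.py;  python3 arc.py .5368 -.2030 8.3 -.16 40
```

```text
11.7 [ 0.5364 -0.2038  0.0915] r 0.0298 th 1.989 Ftan -1.61 Frad -5.0
3.9 -2.3 0 0 0 0 1;4.7 -1.0 0 0 0 0 1;4.8 -0.2 0 0 0 0 1;4.7 0.6 0 0 0 0 1;4.6 1.3 0 0 0 0 1;4.4 2.0 0 0 0 0 1;3.9 2.7 0 0 0 0 1;3.5 3.3 0 0 0 0 1;2.9 3.8 0 0 0 0 1;2.3 4.2 0 0 0 0 1
end [ 0.4999 -0.1824] 6.7
1.6 4.6 0 0 0 0 1;0.8 4.7 0 0 0 0 1;0.1 4.8 0 0 0 0 1;-0.7 4.7 0 0 0 0 1;-1.5 4.6 0 0 0 0 1;-2.1 4.3 0 0 0 0 1;-2.8 3.8 0 0 0 0 1;-3.4 3.4 0 0 0 0 1;-3.9 2.8 0 0 0 0 1;-4.3 2.2 0 0 0 0 1
end [ 0.5224 -0.1456] 5.1
-4.6 1.4 0 0 0 0 1;-4.7 0.7 0 0 0 0 1;-4.8 -0.1 0 0 0 0 1;-4.8 -0.8 0 0 0 0 1;-4.5 -1.6 0 0 0 0 1;-4.2 -2.3 0 0 0 0 1;-3.8 -2.9 0 0 0 0 1;-3.3 -3.5 0 0 0 0 1;-2.7 -4.0 0 0 0 0 1;-2.0 -4.3 0 0 0 0 1
end [ 0.5584 -0.1692] 3.5
-1.3 -4.6 0 0 0 0 1;-0.5 -4.8 0 0 0 0 1;0.2 -4.8 0 0 0 0 1;0.9 -4.7 0 0 0 0 1;1.8 -4.4 0 0 0 0 1;2.4 -4.2 0 0 0 0 1;3.0 -3.7 0 0 0 0 1;3.6 -3.2 0 0 0 0 1;4.0 -2.6 0 0 0 0 1;4.4 -1.9 0 0 0 0 1
end [ 0.5339 -0.2045] 1.9
```

Call:
arm_command(moves="3.9 -1.3 0 0 0 0 1;4.7 -0.8 0 0 0 0 1;4.8 -0.2 0 0 0 0 1;4.7 0.6 0 0 0 0 1;4.6 1.3 0 0 0 0 1;4.4 2.0 0 0 0 0 1;3.9 2.7 0 0 0 0 1;3.5 3.3 0 0 0 0 1;2.9 3.8 0 0 0 0 1;2.3 4.2 0 0 0 0 1")

```text
time: 12.7
position: [0.5, -0.1816, 0.0916]
orientation: [-180.0, -0.2, 170.7]
wrist_force: [-4.3, -2.7, 4.1]
gripper_width: 0.0169
grasp_force: 25.0
```

```bash
python3 st.py
```

```text
12.7 [ 0.5    -0.1816  0.0916] r 0.0297 th 0.393 Ftan 1.63 Frad 4.83
```

Call:
arm_command(moves="2.2 4.4 0 0 0 0 1;1.0 4.7 0 0 0 0 1;0.1 4.8 0 0 0 0 1;-0.7 4.7 0 0 0 0 1;-1.5 4.6 0 0 0 0 1;-2.1 4.3 0 0 0 0 1;-2.8 3.8 0 0 0 0 1;-3.4 3.4 0 0 0 0 1;-3.9 2.8 0 0 0 0 1;-4.3 2.2 0 0 0 0 1")

```text
time: 13.7
position: [0.5242, -0.1448, 0.0916]
orientation: [-180.0, 0.0, 170.7]
wrist_force: [-1.4, -1.4, 0.5]
gripper_width: 0.0168
grasp_force: 25.0
```

Call:
arm_command(moves="-4.6 1.4 0 0 0 0 1;-4.7 0.7 0 0 0 0 1;-4.8 -0.1 0 0 0 0 1;-4.8 -0.8 0 0 0 0 1;-4.5 -1.6 0 0 0 0 1;-4.2 -2.3 0 0 0 0 1;-3.8 -2.9 0 0 0 0 1;-3.3 -3.5 0 0 0 0 1;-2.7 -4.0 0 0 0 0 1;-2.0 -4.3 0 0 0 0 1")

```text
time: 14.7
position: [0.5587, -0.1682, 0.0915]
orientation: [180.0, -0.1, 170.7]
wrist_force: [-6.4, 0.8, 6.2]
gripper_width: 0.0167
grasp_force: 25.0
```

```bash
python3 st.py
```

```text
14.7 [ 0.5587 -0.1682  0.0915] r 0.0304 th 3.53 Ftan 2.16 Frad -6.07
```

Call:
arm_command(moves="-0.5 -4.6 0 0 0 0 1;-0.2 -4.8 0 0 0 0 1;0.2 -4.8 0 0 0 0 1;0.9 -4.7 0 0 0 0 1;1.8 -4.4 0 0 0 0 1;2.4 -4.2 0 0 0 0 1;3.0 -3.7 0 0 0 0 1;3.6 -3.2 0 0 0 0 1;4.0 -2.6 0 0 0 0 1;4.4 -1.9 0 0 0 0 1")

```text
time: 15.7
position: [0.5339, -0.204, 0.0917]
orientation: [-180.0, 0.0, 170.7]
wrist_force: [2.1, -0.2, -3.8]
gripper_width: 0.0162
grasp_force: 25.0
```

```bash
python3 st.py;  python3 arc.py .5339 -.2045 1.9 -.16 10
```

```text
15.7 [ 0.5339 -0.204   0.0917] r 0.0295 th 1.902 Ftan 2.05 Frad 0.56
4.7 -1.2 0 0 0 0 1;4.7 -0.4 0 0 0 0 1;4.8 0.4 0 0 0 0 1;4.7 1.1 0 0 0 0 1;4.4 1.8 0 0 0 0 1;4.1 2.6 0 0 0 0 1;3.6 3.1 0 0 0 0 1;3.1 3.7 0 0 0 0 1;2.4 4.1 0 0 0 0 1;1.8 4.5 0 0 0 0 1
end [ 0.4993 -0.1789] 0.3
```

Call:
arm_command(moves="4.7 -1.2 0 0 0 0 1;4.7 -0.4 0 0 0 0 1;4.8 0.4 0 0 0 0 1;4.7 1.1 0 0 0 0 1;4.4 1.8 0 0 0 0 1;4.1 2.6 0 0 0 0 1;3.6 3.1 0 0 0 0 1;3.1 3.7 0 0 0 0 1;2.0 3.5 0 0 0 0 1;1.2 3.0 0 0 0 0 1")

```text
time: 16.7
position: [0.4994, -0.1801, 0.0916]
orientation: [-180.0, -0.0, 170.7]
wrist_force: [0.8, -3.2, -2.2]
gripper_width: 0.0162
grasp_force: 25.0
```

Call:
arm_command(moves="0 0 0 0 0 0 1;0 0 0 0 0 0 1")

```text
time: 16.9
position: [0.4994, -0.1796, 0.0916]
orientation: [180.0, -0.1, 170.7]
wrist_force: [-1.6, 0.2, 1.5]
gripper_width: 0.0162
grasp_force: 25.0
```

```bash
python3 st.py
python3 - <<'E'
from plant import viewer
import cv2
b=viewer.capture("side")[215:280,325:405,::-1]
cv2.imwrite("pics/s4.png",cv2.resize(b,None,fx=9,fy=9,interpolation=cv2.INTER_CUBIC))
E
```

```text
16.9 [ 0.4994 -0.1796  0.0916] r 0.03 th 0.323 Ftan -0.47 Frad 1.58
```

View pics/s4.png

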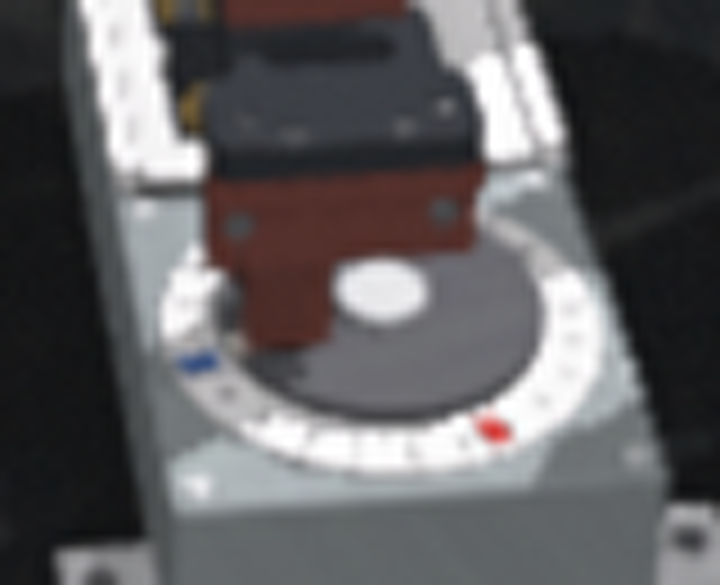

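The pointer end (crop ~(240, 350)) is just short of blue (197, 362). I nudge 2 mm.

Call:
arm_command(moves="0.7 2.0 0 0 0 0 1;0 0 0 0 0 0 1;0 0 0 0 0 0 1")

```text
time: 17.25
position: [0.4992, -0.1781, 0.0916]
orientation: [-180.0, -0.0, 170.7]
wrist_force: [-2.9, -2.4, 0.3]
gripper_width: 0.0163
grasp_force: 25.0
```

```bash
python3 st.py;python3 arc.py .4991 -.1774 .25 .1 40
```

```text
17.25 [ 0.4992 -0.1781  0.0916] r 0.0299 th 0.274 Ftan 2.06 Frad 3.17
-0.9 -2.9 0 0 0 0 1;-1.1 -2.8 0 0 0 0 1;-1.5 -2.6 0 0 0 0 1;-1.7 -2.5 0 0 0 0 1;-1.9 -2.3 0 0 0 0 1;-2.1 -2.1 0 0 0 0 1;-2.4 -1.8 0 0 0 0 1;-2.5 -1.7 0 0 0 0 1;-2.7 -1.3 0 0 0 0 1;-2.7 -1.1 0 0 0 0 1
end [ 0.515  -0.2014] 1.25
-2.9 -0.8 0 0 0 0 1;-3.0 -0.6 0 0 0 0 1;-3.0 -0.2 0 0 0 0 1;-3.0 0.1 0 0 0 0 1;-2.9 0.4 0 0 0 0 1;-3.0 0.6 0 0 0 0 1;-2.8 1.0 0 0 0 0 1;-2.7 1.2 0 0 0 0 1;-2.6 1.5 0 0 0 0 1;-2.5 1.8 0 0 0 0 1
end [ 0.5437 -0.201 ] 2.25
-2.2 2.0 0 0 0 0 1;-2.0 2.2 0 0 0 0 1;-1.8 2.4 0 0 0 0 1;-1.6 2.5 0 0 0 0 1;-1.3 2.8 0 0 0 0 1;-1.0 2.8 0 0 0 0 1;-0.7 2.9 0 0 0 0 1;-0.5 3.0 0 0 0 0 1;-0.1 2.9 0 0 0 0 1;0.2 3.0 0 0 0 0 1
end [ 0.559  -0.1766] 3.25
0.4 3.0 0 0 0 0 1;0.8 2.9 0 0 0 0 1;1.0 2.8 0 0 0 0 1;1.3 2.7 0 0 0 0 1;1.6 2.6 0 0 0 0 1;1.8 2.3 0 0 0 0 1;2.1 2.2 0 0 0 0 1;2.3 2.0 0 0 0 0 1;2.4 1.7 0 0 0 0 1;2.6 1.5 0 0 0 0 1
end [ 0.5466 -0.1506] 4.25
```

Call:
arm_command(moves="-0.3 -2.9 0 0 0 0 1;-0.9 -2.8 0 0 0 0 1;-1.4 -2.6 0 0 0 0 1;-1.7 -2.5 0 0 0 0 1;-1.9 -2.3 0 0 0 0 1;-2.1 -2.1 0 0 0 0 1;-2.4 -1.8 0 0 0 0 1;-2.5 -1.7 0 0 0 0 1;-2.7 -1.3 0 0 0 0 1;-2.0 -0.9 0 0 0 0 1")

```text
time: 18.25
position: [0.5144, -0.201, 0.0916]
orientation: [180.0, 0.0, 170.8]
wrist_force: [-0.3, 6.6, -0.6]
gripper_width: 0.0164
grasp_force: 25.0
```

```bash
python3 st.py
```

```text
18.25 [ 0.5144 -0.201   0.0916] r 0.0299 th 1.228 Ftan -3.51 Frad -5.65
```

Call:
arm_command(moves="-1.5 0.4 0 0 0 0 1;-1.5 0 0 0 0 0 1;-1.5 -0.2 0 0 0 0 1;-1.5 -0.1 0 0 0 0 1;0 0 0 0 0 0 1")

```text
time: 18.75
position: [0.5198, -0.203, 0.0916]
orientation: [-180.0, 0.0, 170.7]
wrist_force: [-0.6, 1.2, -1.4]
gripper_width: 0.0165
grasp_force: 25.0
```

```bash
python3 st.py
```

```text
18.75 [ 0.5198 -0.203   0.0916] r 0.0296 th 1.419 Ftan -0.98 Frad -0.95
```

Call:
arm_command(moves="-1.5 -0.2 0 0 0 0 1;-1.5 -0.1 0 0 0 0 1;0 0 0 0 0 0 1")

```text
time: 19.05
position: [0.5229, -0.2038, 0.0917]
orientation: [-180.0, 0.0, 170.7]
wrist_force: [-1.4, -0.7, -1.1]
gripper_width: 0.0166
grasp_force: 25.0
```

```bash
python3 st.py
```

```text
19.05 [ 0.5229 -0.2038  0.0917] r 0.0296 th 1.53 Ftan -1.21 Frad 0.94
```

Call:
arm_command(moves="-1.5 -0.1 0 0 0 0 1;-1.5 0 0 0 0 0 1;0 0 0 0 0 0 1")

```text
time: 19.35
position: [0.5275, -0.2042, 0.0918]
orientation: [-179.9, 0.2, 170.8]
wrist_force: [4.7, -1.8, -7.2]
gripper_width: 0.0165
grasp_force: 25.0
```

Call:
arm_command(moves="0 0 0 0 0 0 1;0 0 0 0 0 0 1")

```text
time: 19.55
position: [0.5274, -0.2042, 0.0918]
orientation: [-179.9, 0.2, 170.7]
wrist_force: [5.0, -2.7, -7.6]
gripper_width: 0.0164
grasp_force: 25.0
```

Call:
arm_command(moves="-1 0.1 0 0 0 0 1;-1 0.1 0 0 0 0 1;0 0 0 0 0 0 1")

```text
time: 19.85
position: [0.528, -0.2043, 0.0917]
orientation: [-180.0, 0.0, 170.7]
wrist_force: [2.8, -3.0, -3.9]
gripper_width: 0.0163
grasp_force: 25.0
```

Call:
arm_command(moves="-1 0.1 0 0 0 0 1;-0.5 0 0 0 0 0 1;0 0 0 0 0 0 1")

```text
time: 20.15
position: [0.5286, -0.2044, 0.0917]
orientation: [-180.0, -0.1, 170.7]
wrist_force: [-0.4, -3.2, -1.6]
gripper_width: 0.0168
grasp_force: 25.0
```

Call:
arm_command(moves="-1 0.1 0 0 0 0 1;-1 0.2 0 0 0 0 1;0 0 0 0 0 0 1")

```text
time: 20.45
position: [0.5313, -0.2043, 0.0917]
orientation: [-180.0, 0.0, 170.7]
wrist_force: [-1.1, -4.2, -1.6]
gripper_width: 0.0166
grasp_force: 25.0
```

Call:
arm_command(moves="-1.5 0.4 0 0 0 0 1;-1.5 0.5 0 0 0 0 1;0 0 0 0 0 0 1")

```text
time: 20.75
position: [0.5334, -0.2041, 0.0916]
orientation: [-180.0, -0.1, 170.7]
wrist_force: [-3.9, -4.0, 1.7]
gripper_width: 0.0163
grasp_force: 25.0
```

```bash
python3 st.py
```

```text
20.75 [ 0.5334 -0.2041  0.0916] r 0.0295 th 1.888 Ftan -4.42 Frad 3.38
```

Call:
arm_command(moves="-1.5 0.1 0 0 0 0 1;-1.5 0.2 0 0 0 0 1;0 0 0 0 0 0 1")

```text
time: 21.05
position: [0.5343, -0.2041, 0.0915]
orientation: [180.0, -0.3, 170.7]
wrist_force: [-8.1, -2.7, 8.1]
gripper_width: 0.0163
grasp_force: 25.0
```

```bash
python3 st.py
```

```text
21.05 [ 0.5343 -0.2041  0.0915] r 0.0297 th 1.917 Ftan -8.48 Frad 1.19
```

Call:
arm_command(moves="-0.8 0.2 0 0 0 0 1;0 0 0 0 0 0 1;0 0 0 0 0 0 1")

```text
time: 21.35
position: [0.5345, -0.2041, 0.0915]
orientation: [180.0, -0.4, 170.6]
wrist_force: [-12.1, -3.4, 9.5]
gripper_width: 0.0162
grasp_force: 25.0
```

```bash
python3 st.py
```

```text
21.35 [ 0.5345 -0.2041  0.0915] r 0.0298 th 1.924 Ftan -12.5 Frad 1.11
```

That is the catch: the dial holds at 12 N without moving. I relax the load, release and lift.

Call:
arm_command(moves="1.3 -0.2 0 0 0 0 1;1.3 -0.2 0 0 0 0 1;0 0 0 0 0 0 1;0 0 0 0 0 0 -1;0 0 0 0 0 0 -1;0 0 0 0 0 0 -1;0 0 0 0 0 0 -1;0 0 0 0 0 0 -1")

```text
time: 22.15
position: [0.5358, -0.2034, 0.0916]
orientation: [180.0, 0.0, 170.8]
wrist_force: [-0.1, 0.1, 0.2]
gripper_width: 0.053
grasp_force: 0.0
```

```bash
python3 g.py .5503 -.0468 .15
```

```text
t 22.15 pos [ 0.5358 -0.2034  0.0916] ori [1.7998e+02 1.0000e-02 1.7076e+02] F [-0.1  0.1  0.2]
go tool mm [ 10.9 156.9 -58.4]
```

Call:
arm_command(moves="0 0 -15 0 0 0 -1;0 0 -22 0 0 0 -1;0 0 -23 0 0 0 -1;2 30 0 0 0 0 -1;2 32 0 0 0 0 -1;2 32 0 0 0 0 -1;2 32 0 0 0 0 -1;3 31 0 0 0 0 -1;0 0 0 0 0 0 -1;0 0 0 0 0 0 -1")

```text
time: 23.15
position: [0.5503, -0.0466, 0.1525]
orientation: [180.0, 0.1, 170.8]
wrist_force: [0.1, -1.7, 0.6]
gripper_width: 0.0875
grasp_force: 0.0
```

```bash
python3 g.py .5505 -.0467 .087
python3 - <<'E'
from plant import viewer
import cv2
b=viewer.capture("side")[160:280,310:450,::-1]
cv2.imwrite("pics/s5.png",cv2.resize(b,None,fx=5,fy=5,interpolation=cv2.INTER_CUBIC))
E
```

```text
t 23.15 pos [ 0.5503 -0.0466  0.1525] ori [1.7999e+02 5.0000e-02 1.7082e+02] F [ 0.1 -1.7  0.6]
go tool mm [-0.3 -0.  65.5]
```

View pics/s5.png

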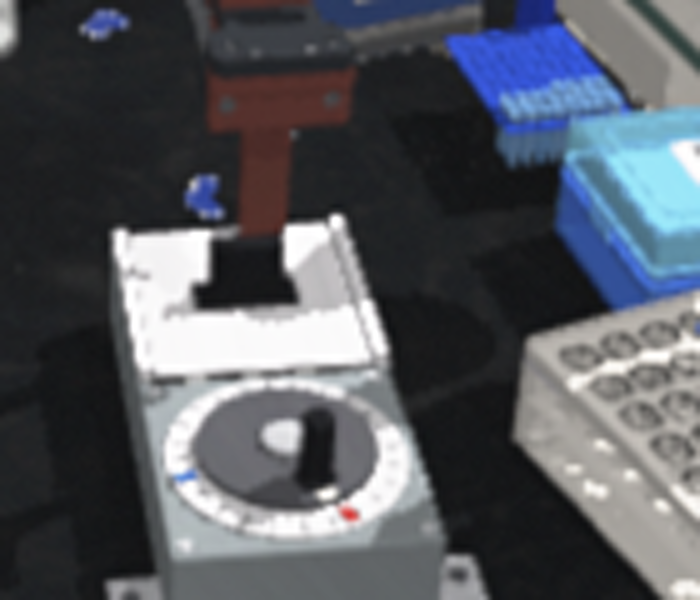

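The gripper stands over the fin (crop (247, 265)) and the knob has stayed near (315, 450), just short of red. I descend and grip.

Call:
arm_command(moves="0 0 20 0 0 0 -1;0 0 20 0 0 0 -1;0 0 15 0 0 0 -1;0 0 8 0 0 0 -1;0 0 2 0 0 0 1;0 0 0 0 0 0 1;0 0 0 0 0 0 1;0 0 0 0 0 0 1;0 0 0 0 0 0 1;0 0 0 0 0 0 1")

```text
time: 24.2
position: [0.5501, -0.0469, 0.087]
orientation: [180.0, 0.0, 170.7]
wrist_force: [0.1, 0.5, -0.7]
gripper_width: 0.0437
grasp_force: 0.0
```

Call:
arm_command(moves="0 0 0 0 0 0 1;0 0 0 0 0 0 1;0 0 0 0 0 0 1;0 0 0 0 0 0 1;0 0 0 0 0 0 1;0 0 0 0 0 0 1;0 0 0 0 0 0 1")

```text
time: 24.9
position: [0.5501, -0.0462, 0.0867]
orientation: [180.0, -0.0, 170.7]
wrist_force: [0.5, 4.7, -0.4]
gripper_width: 0.0138
grasp_force: 25.0
```

Gripped. A small pull will show whether the lid is free.

Call:
arm_command(moves="0 1 0 0 0 0 1;0 1 0 0 0 0 1;0 2 0 0 0 0 1;0 2 0 0 0 0 1;0 0 0 0 0 0 1")

```text
time: 25.4
position: [0.5509, -0.0414, 0.0866]
orientation: [-180.0, -0.0, 170.7]
wrist_force: [-0.6, -2.2, 0.6]
gripper_width: 0.0135
grasp_force: 25.0
```

Call:
arm_command(moves="0 6 0 0 0 0 1;0 10 0 0 0 0 1;0 10 0 0 0 0 1;0 10 0 0 0 0 1;0 10 0 0 0 0 1;0 10 0 0 0 0 1;0 10 0 0 0 0 1;0 6 0 0 0 0 1;0 3 0 0 0 0 1;0 0 0 0 0 0 1")

```text
time: 26.4
position: [0.5639, 0.0345, 0.0867]
orientation: [179.9, 0.1, 170.8]
wrist_force: [5.4, -0.5, -5.7]
gripper_width: 0.0141
grasp_force: 25.0
```

Call:
arm_command(moves="0 1 0 0 0 0 1;0 1 0 0 0 0 1;0 1 0 0 0 0 1;0 0 0 0 0 0 1")

```text
time: 26.8
position: [0.5642, 0.0364, 0.0867]
orientation: [180.0, 0.1, 170.7]
wrist_force: [4.3, -2.3, -5.7]
gripper_width: 0.0144
grasp_force: 25.0
```

Call:
arm_command(moves="0 0 0 0 0 0 -1;0 0 0 0 0 0 -1;0 0 0 0 0 0 -1;0 0 0 0 0 0 -1;0 0 0 0 0 0 -1;0 0 -15 0 0 0 -1;0 0 -25 0 0 0 -1;0 0 -30 0 0 0 -1;0 0 -30 0 0 0 -1;0 0 0 0 0 0 -1")

```text
time: 27.8
position: [0.5662, 0.0358, 0.1917]
orientation: [179.8, 0.4, 170.7]
wrist_force: [0.9, -0.3, -0.1]
gripper_width: 0.0871
grasp_force: 0.0
```

Run:
```python
from plant import viewer,arm
import cv2
print(arm.state()["position"],arm.state()["gripper_width"])
b=viewer.capture("side")[100:375,220:480,::-1]
cv2.imwrite("pics/s6.png",cv2.resize(b,None,fx=2.15,fy=2.15,interpolation=cv2.INTER_CUBIC))
```

```text
[0.56619136 0.03583315 0.19174954] 0.08709589232396765
```

View pics/s6.png

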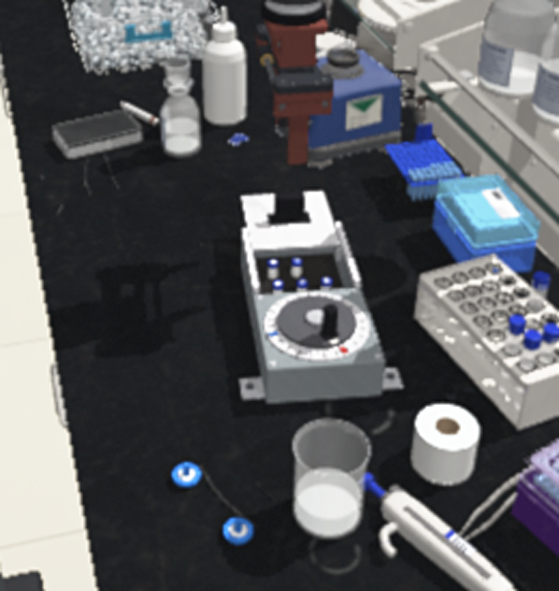

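The lid stands open with the vials showing (crop (290, 280)), the gripper is clear, and the bystanders are where they were.

```bash
python3 -c "
from plant import arm
print(arm.finish_job())"
```

```text
the job is handed in; nothing more can be done
None
```

The lockbox is unlocked and its lid is open about 84 of 85 mm (measured from the gripper's travel) and released; the bystanders look unmoved in the last picture, and the job was handed in at about 28 s.

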